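Refit the knob of the display-light box and hold its test position

TASK

The knob has come off the battery box that powers this table's display lights. Put the blue knob fully down onto the square shaft of the box (any of the four ways it fits is right), then turn it clockwise past the first two yellow click marks until the dial's white pointer stands at the red third mark. The dial springs back when let go, so keep hold of the knob and finish while holding it there; leave the goods round the box where they are.

Things in the scene. Friction and masses are not known exactly. Their poses are not given: they have to be found in the camera images.
- knob: loose blue plastic knob, 53 mm tall, about 40 to 85 g, standing upright on the table. Origin: centre of its underside, z up. Below: round ribbed skirt, 49 mm across, from 0 to 23.5 mm height, with a square blind bore in its underside, 17 mm wide and 20 mm deep, 1.5 mm lead-in chamfer, sides parallel to the knob's x and y. On top: a bar grip along the knob's x axis, 46 mm long (x), 14 mm thick (y), from 23.5 to 53 mm height; grip it across its 14 mm thickness.
- shaft (a point): point on the dial's axis at the top face of its black plate, where the knob's underside rests when it is fully down (56 mm above the table). The point turns with the dial: z up, x along the white pointer. The steel shaft is 15.5 mm square, sides parallel to this x and y, and stands 17 mm above this point, its top 4 mm tapered to 10.5 mm. The plate is 68 mm across and 5 mm thick.
- dial (a joint): angle of the dial in rad, 0 at rest (pointer at the small black mark), growing clockwise seen from above. Click positions at 0.35 (yellow), 0.70 (yellow) and 1.05 (large red); end stop at 1.35, past the red mark. A spring returns it to 0 from everywhere: about 0.04 N m at rest, 0.10 N m at 1.05, and each click adds about 0.02 N m to and fro between the positions. The knob has up to about 0.12 rad of play on the shaft, so the dial lags the knob.
- light_box: white plastic battery box fixed to the table, 130 mm (x) by 120 mm (y), 50 mm tall. Origin: centre of its underside. The dial's axis is upright at x = +10 mm, y = 0 in its frame. The four marks are flush coloured dots on its top, 45 mm from the dial's axis, on the side toward the robot (-x): black at the right, then two yellow ones, then the red one at the left.
- snow_globe: bystander: red and white snow globe, 60 mm across, 77 mm tall, origin at the centre of its underside; leave it where it is.
- black_box: bystander: black jewellery box, 68 x 66 x 36 mm, origin at the centre of its underside; leave it where it is.
- tags: bystander: flat block of gift tags, 110 x 42 x 11 mm with its string, origin on its underside; leave it where it is.
- spool_red: bystander: red ribbon spool, 73 x 66 x 24 mm, origin at the centre of its underside; leave it where it is.
Mind the look-alikes: they are no part of the job. Several things have the shape of the knob; the one meant has the colours described above.

How it is judged:
By the outcome, as a careful person would: the job done as asked, in the order asked, and still so for the second after the job is handed in, while the arm keeps its last pose, push and grip.
It also fails if it takes over 43 s, if anything falls off the work surface, if the arm or the gripper's body presses on something with over 40 N, if the wrist force passes 120 N, or if a joint passes its speed limit or range.

ROBOT

A 7-joint arm with a two-finger parallel gripper is mounted at the origin on a cart in front of the work surface, level with it; the furniture and walls round the work are solid. World frame = base frame: x ahead of the robot, y to its left, z up, the work surface at z = 0. Lengths are in mm, angles in rad, forces in N, time in s.
With the tool pointing down it reaches from about 425 to 875 mm from the base axis. Payload 8.4 kg.
Tool frame: the origin (TCP) lies between the finger pads; the fingertips stand 11 mm ahead of it and the grasp point (between the pads) lies 8 mm behind it; y points along the fingers, x is the direction in which the jaws open and shut, and the axes are right-handed (so a half turn about y gives the same grasp; the last joint's range is limited). The gripper opens to 87 mm and grips with 3 to 60 N. Pads are 19 mm wide; open, the fingers measure 117 mm over their backs; the gripper's body (75 mm by 190 mm) begins 51 mm behind the grasp point.
Start: joints at [1.096, 0.333, 0.04, 1.465, -0.013, 1.343, -0.059], TCP at [238.537, -604.619, 233.546] pointing down, gripper open.
Joint ranges: [-2.58, 2.58], [-0.38, 2.09], [-1.3, 1.39], [0.25, 2.4], [-1.5, 4.64], [0.08, 2.09], [-2.65, 2.65]. Speed limits (rad/s): [2.22, 2.22, 2.79, 2.79, 3.14, 3.14, 3.14].

INTERFACE

Orientations are given as a rotation vector (axis times angle).
In Python, from plant import manip gives the robot as it stands.
- The arm moves only by the tool move_arm, never from a script. Its argument "moves" is a list of rows, each a list of 3 entries, a list of its own where there are three numbers: the opening, from -1 (shut) to 1 (fully open), so that 0 is half open, then the shift along the tool's x, y, z in units of 25 mm (1.0 is 25 mm), then the turn about the tool's y in degrees. A call has 1 to 5 rows; each row is the pose to reach, as a shift and turn from the pose measured when the call began, along the tool's axes at that moment; what a row does not reach only later rows make up. A row lasts 1/8 s, in which the tool goes at most 62.5 mm and 10.7 degrees, less where a joint would pass 70% of its speed; a pose out of reach is approached as far as the arm can. A call with a gripper value outside its range is refused whole. The fingers move at their own pace and stop on an object; "squeeze" is the grip in N (left out, the last holds). Time passes only in rows, so rows that repeat a pose let the fingers close. It gives the time, the measured TCP pose, the force and the opening at its end, in the units of the state.
- manip.read_state(): the state, without advancing time (a new reading comes with each control period).
- manip.snapshot(name): name is "scene" or "top"; returns the picture (420x560x3 uint8, red, green, blue); there is no depth.
- manip.camera_info(name): a dict with "fx", "fy", "cx", "cy" (pixels), "k1" (the pictures are not rectified: a ray, as slopes to the right and down, at radius r is drawn at 1 + k1 r^2 times it, then the intrinsics apply), "pose" (4x4, takes a point from camera to world coordinates). Camera axes: x right, y down, z forward; pixel columns grow to the right and rows downward; lengths in mm; the calibration is good to about 2 mm. A picture is of the moment at which its call begins. camera_info takes no time and is no camera call.
- manip.close_job(): hands the job in, once; it reports no verdict.
Trained networks look in the newest picture that a camera, given by its name, has taken for a name from the list of things; names that differ only in an ending like _2 or _b are one class to them, and where a whole thing is asked for, a point or a joint stands for the part that bears it (a point fixed in the world has none). Each returns a list of dicts, best first, with "p" (0 to 1); they miss things now and then, are a little off and sometimes report something else, mostly with a low value. They report only what shows in the picture. A call takes as long as a camera call. They do not tell look-alikes from the thing itself.
- manip.outline_of(label, camera): "mask" (420x560 bool, what is visible of it) and "pixel" ([column, row] in pixels, amid what is visible of it).
- manip.mark_of(label, camera): "pixel" ([column, row] in pixels: a listed point, or the origin of a listed thing).
The state is a dict: "time_s": time; "joint_pos": joint angles; "qd": joint speeds; "effort": joint torques, N m; "position": TCP position; "tcp_rot": TCP orientation; "ft_force": force on the tool from outside, world axes, zero at the start; "torque": the same for the moment, N m; "opening": finger opening in mm.
Only numpy, scipy, OpenCV 4.12 (cv2) and the standard library are available. Lean on these libraries where they do the work, as an engineer would, in place of code of your own. Each camera call takes 0.05 s, during which the arm holds its last target.

## Working session

There is one attempt and no reset: what is moved stays moved. The work goes in short steps, Python scripts to look and compute and a tool call to move; the robot and the scene stay as the last step left them, time stands still between calls to the robot, and variables do not carry over. Pictures are saved under pics/ and viewed, and the job is handed in when it is done.

Besides the shell and the picture viewer there is one more tool, called after "Call:" as name([rows], argument=value, ...), one row to a line, values as JSON. move_arm: Moves the arm, as the interface text tells. Its arguments: {"type":"object","properties":{"moves":{"type":"array","items":{"type":"array"}},"squeeze":{"type":"number"}},"required":["moves"]}

```bash
mkdir -p pics; ls
cat > h.py <<'E'
import numpy as np, cv2
from plant import manip
def snap(n,f):
    im=manip.snapshot(n); cv2.imwrite('pics/'+f,im[:,:,::-1]); return im
E
python3 - <<'E'
from h import *
snap('scene','s0.png');snap('top','t0.png')
for n in('scene','top'):print({k:np.round(v,3).tolist() for k,v in manip.camera_info(n).items()})
s=manip.read_state();print({k:np.round(v,3).tolist() for k,v in s.items()})
for l in('knob','shaft','light_box'):
    for c in('top','scene'):
        try:print(l,c,[(np.round(d['pixel'],1).tolist(),round(d['p'],2)) for d in manip.mark_of(l,c)])
        except Exception as e:print(l,c,e)
E
```

```text
pics
{'fx': 447.112, 'fy': 447.112, 'cx': 293.852, 'cy': 211.329, 'k1': -0.081, 'pose': [[-0.762, -0.491, 0.422, 53.276], [-0.647, 0.562, -0.516, 719.296], [0.016, -0.666, -0.746, 1032.221], [0.0, 0.0, 0.0, 1.0]]}
{'fx': 451.665, 'fy': 451.665, 'cx': 277.211, 'cy': 216.095, 'k1': -0.027, 'pose': [[-0.018, -0.997, 0.079, 511.159], [-1.0, 0.016, -0.021, 65.226], [0.019, -0.079, -0.997, 1067.409], [0.0, 0.0, 0.0, 1.0]]}
{'time_s': 0.1, 'joint_pos': [1.096, 0.334, 0.04, 1.466, -0.013, 1.343, -0.058], 'qd': [0.001, -0.002, 0.001, -0.002, -0.001, 0.0, -0.001], 'effort': [0.003, -65.782, 1.34, -40.471, -0.06, 0.041, -0.0], 'position': [238.402, -604.276, 232.77], 'tcp_rot': [-1.363, 0.929, -0.927], 'ft_force': [-0.633, 0.39, 0.699], 'torque': [-0.001, -0.01, 0.037], 'opening': 86.786}
knob top [([195.8, 270.7], 0.81), ([215.7, 225.7], 0.78), ([238.6, 259.7], 0.64)]
knob scene [([268.3, 257.9], 0.85), ([304.1, 259.9], 0.67), ([281.3, 289.6], 0.63)]
shaft top [([327.3, 231.9], 0.78)]
shaft scene [([372.6, 192.6], 0.7), ([328.5, 200.9], 0.61)]
light_box top [([321.2, 237.2], 0.89), ([197.9, 264.7], 0.31)]
light_box scene [([333.9, 210.8], 0.61)]
```

View pics/s0.png

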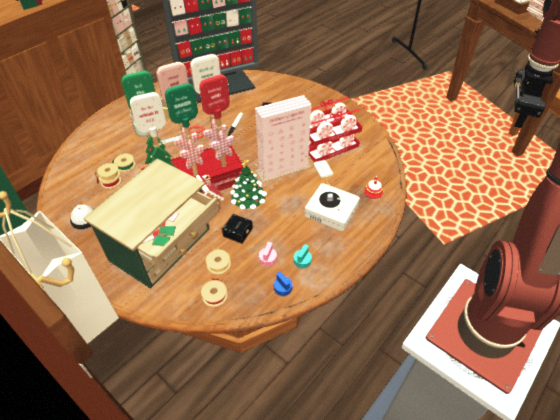

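View pics/t0.png

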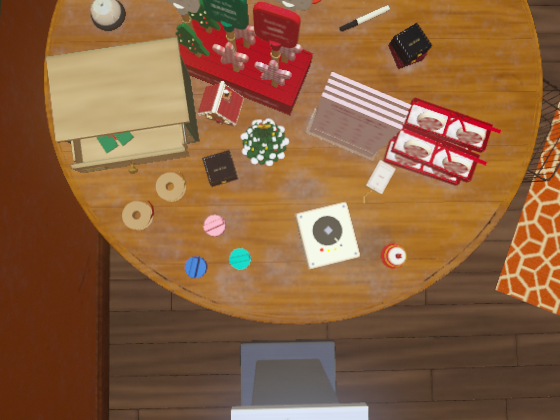

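Run:
```python
import cv2
a=cv2.imread('pics/t0.png')[150:320,150:400];cv2.imwrite('pics/t0c.png',cv2.resize(a,None,fx=3.2,fy=3.2,interpolation=cv2.INTER_CUBIC)[:, :])
a=cv2.imread('pics/s0.png')[150:330,220:440];cv2.imwrite('pics/s0c.png',cv2.resize(a,None,fx=3.3,fy=3.3,interpolation=cv2.INTER_CUBIC))
```

```text
(no output)
```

View pics/t0c.png

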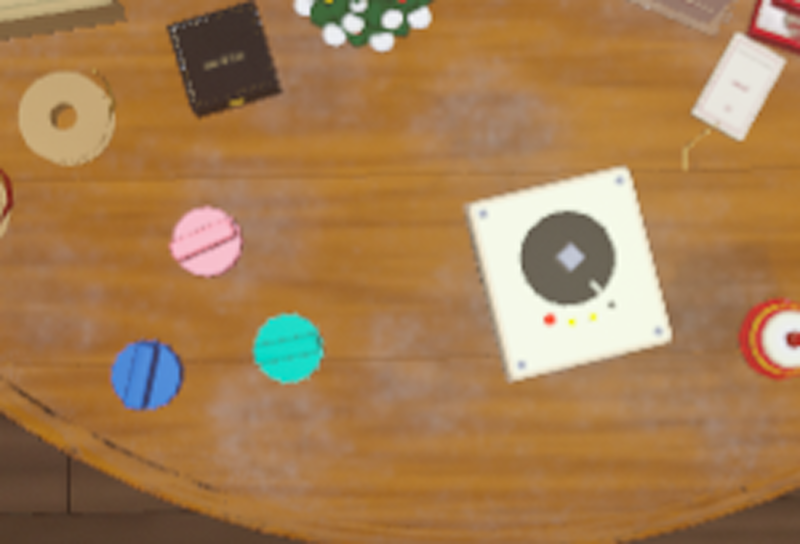

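View pics/s0c.png

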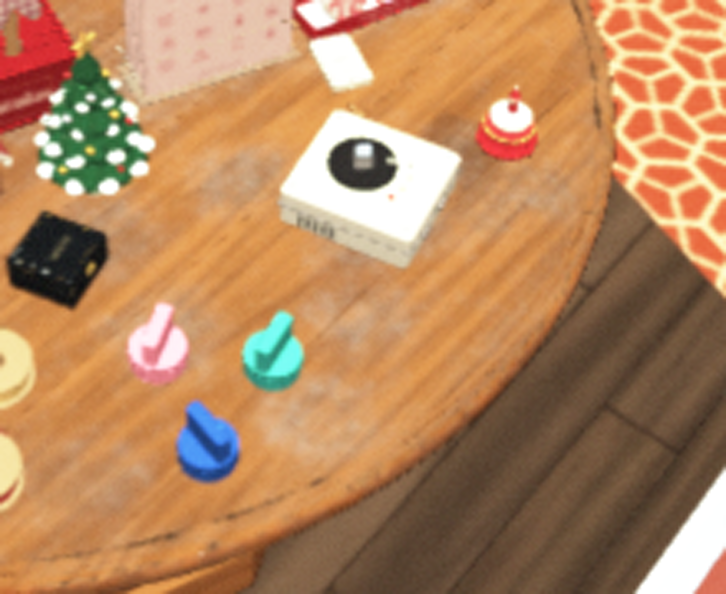

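```bash
cat >> h.py <<'E'
from scipy.optimize import least_squares, minimize
def proj(P,c):
    ci=manip.camera_info(c);T=np.array(ci['pose']);p=(np.asarray(P,float)-T[:3,3])@T[:3,:3]
    u=p[:,:2]/p[:,2:];u=u*(1+ci['k1']*(u**2).sum(1,keepdims=True))
    return u*[ci['fx'],ci['fy']]+[ci['cx'],ci['cy']]
def ray(px,z,c):
    from scipy.optimize import fsolve
    return fsolve(lambda q:(proj([[q[0],q[1],z]],c)[0]-px),[500,0])
def Rz(a):return np.array([[np.cos(a),-np.sin(a),0],[np.sin(a),np.cos(a),0],[0,0,1]])
t=np.linspace(0,2*np.pi,40,endpoint=False)
SK=[np.c_[24.5*np.cos(t),24.5*np.sin(t),0*t+z] for z in(0,23.5)]
BAR=np.array([[x,y,z] for x in(-23,23) for y in(-7,7) for z in(23.5,53)])
def sil(x,y,z,a,c,ss=4,shape=(420,560)):
    m=np.zeros((shape[0]*ss,shape[1]*ss),np.uint8)
    for P in(np.vstack(SK),BAR):
        h=cv2.convexHull(((proj(P@Rz(a).T+[x,y,z],c)+.5)*ss*16).astype(np.float32)).astype(np.int32)
        cv2.fillConvexPoly(m,h,255,shift=4)
    return cv2.resize(m,(shape[1],shape[0]),interpolation=cv2.INTER_AREA)/255.
def bluemask(c,im):
    hsv=cv2.cvtColor(im,cv2.COLOR_RGB2HSV)
    return ((hsv[...,0]>98)&(hsv[...,0]<125)&(hsv[...,1]>110)).astype(float)
E
python3 - <<'E'
from h import *
ims={c:cv2.imread(f'pics/{f}0.png')[:,:,::-1].copy() for c,f in(('top','t'),('scene','s'))}
ms={}
for c,p in(('top',(196,267)),('scene',(283,285))):
    m=bluemask(c,ims[c]);n,l,st,ce=cv2.connectedComponentsWithStats(m.astype(np.uint8))
    k=l[p[1],p[0]];print(c,k,st[k],ce[k]);ms[c]=(l==k).astype(float)
print(ray((196,267),25,'top'),ray((283,285),25,'scene'))
x0=ray((196,267),25,'top')
def cost(q,cs=('top','scene')):return sum(((cv2.GaussianBlur(sil(q[0],q[1],0,q[2],c),(0,0),.8)-cv2.GaussianBlur(ms[c],(0,0),.8))**2).sum() for c in cs)
for cs in(('top','scene'),('top',),('scene',)):
    best=min((minimize(cost,[x0[0],x0[1],a],args=(cs,),method='Nelder-Mead',options=dict(initial_simplex=[[x0[0],x0[1],a],[x0[0]+8,x0[1],a],[x0[0],x0[1]+8,a],[x0[0],x0[1],a+.3]],maxiter=120)) for a in(-.6,-.2,.2,.6,1.2)),key=lambda r:r.fun)
    print(cs,best.x.round(3),best.fun)
# box
for c in('top','scene'):
    im=ims[c]
    hsv=cv2.cvtColor(im,cv2.COLOR_RGB2HSV)
    x=(hsv[...,0]<6)&(hsv[...,1]>150)&(hsv[...,2]>150)
    y=(hsv[...,0]>22)&(hsv[...,0]<35)&(hsv[...,1]>120)&(hsv[...,2]>180)
    lo,hi=((300,360),(200,270)) if c=='top' else ((300,365),(180,230))
    for nm,m in(('r',x),('y',y)):
        mm=m.copy();k=np.zeros_like(mm);k[hi[0]:hi[1],lo[0]:lo[1]]=1;mm&=k
        n,l,st,ce=cv2.connectedComponentsWithStats(mm.astype(np.uint8))
        print(c,nm,[(st[i,4],ce[i].round(2).tolist(),ray(ce[i],50,c).round(1).tolist()) for i in range(1,n)])
E
```

```text
top 1 [185 257  21  21 336] [195.11309524 266.8422619 ]
scene 1 [274 272  18  24 302] [282.35430464 284.48675497]
[480.04829873 231.63131521] [475.56943527 240.4980438 ]
('top', 'scene') [ 4.80863e+02  2.35213e+02 -1.61000e-01] 35.36237452398904Traceback (most recent call last):
  File "<stdin>", line 11, in <module>
  File "<stdin>", line 11, in <genexpr>
    res = _minimize_neldermead(fun, x0, args, callback, bounds=bounds,
                               **options)
    fsim[j] = func(sim[j])
              ~~~~^^^^^^^^
    fx = function(np.copy(x), *(wrapper_args + args))
  File "<stdin>", line 9, in cost
  File "<stdin>", line 9, in <genexpr>
  File "h.py", line 20, in sil
    h=cv2.convexHull(((proj(P@Rz(a).T+[x,y,z],c)+.5)*ss*16).astype(np.float32)).astype(np.int32)
                       ~~~~^^^^^^^^^^^^^^^^^^^^^
  File "h.py", line 7, in proj
    ci=manip.camera_info(c);T=np.array(ci['pose']);p=(np.asarray(P,float)-T[:3,3])@T[:3,:3]
ValueError: time passes only in moves, steps and waits
```

```bash
sed -i 's/^def proj/CI={c:manip.camera_info(c) for c in("top","scene")}\ndef proj/; s/ci=manip.camera_info(c);/ci=CI[c];/' h.py
cat > fit0.py <<'E'
from h import *
ims={c:cv2.imread(f'pics/{f}0.png')[:,:,::-1].copy() for c,f in(('top','t'),('scene','s'))}
ms={}
for c,p in(('top',(196,267)),('scene',(283,285))):
    m=bluemask(c,ims[c]);n,l,st,ce=cv2.connectedComponentsWithStats(m.astype(np.uint8))
    ms[c]=(l==l[p[1],p[0]]).astype(float)
x0=ray((196,267),25,'top')
def cost(q,cs=('top','scene')):return sum(((cv2.GaussianBlur(sil(q[0],q[1],0,q[2],c),(0,0),.8)-cv2.GaussianBlur(ms[c],(0,0),.8))**2).sum() for c in cs)
for cs in(('top','scene'),('top',),('scene',)):
    best=min((minimize(cost,[x0[0],x0[1],a],args=(cs,),method='Nelder-Mead',options=dict(initial_simplex=[[x0[0],x0[1],a],[x0[0]+8,x0[1],a],[x0[0],x0[1]+8,a],[x0[0],x0[1],a+.3]],maxiter=80)) for a in(-.4,0,.4)),key=lambda r:r.fun)
    print(cs,best.x.round(3),best.fun)
for c in('top','scene'):
    im=ims[c]
    hsv=cv2.cvtColor(im,cv2.COLOR_RGB2HSV)
    x=((hsv[...,0]<8)|(hsv[...,0]>172))&(hsv[...,1]>120)&(hsv[...,2]>130)
    y=(hsv[...,0]>22)&(hsv[...,0]<35)&(hsv[...,1]>90)&(hsv[...,2]>170)
    g=(hsv[...,2]<130)
    s=(hsv[...,2]>140)
    lo,hi=((300,355),(204,262)) if c=='top' else ((312,355),(188,220))
    for nm,m in(('r',x),('y',y),('dark',g)):
        mm=m.copy();k=np.zeros_like(mm);k[hi[0]:hi[1],lo[0]:lo[1]]=1;mm&=k
        n,l,st,ce=cv2.connectedComponentsWithStats(mm.astype(np.uint8))
        print(c,nm,[(st[i,4],ce[i].round(2).tolist(),ray(ce[i],56 if nm=='dark' and st[i,4]>50 else 50,c).round(1).tolist()) for i in range(1,n)])
E
python3 fit0.py
```

```text
('top', 'scene') [ 4.81043e+02  2.35706e+02 -1.52000e-01] 34.8274024283525
('top',) [4.80756e+02 2.35674e+02 1.10000e-01] 16.43945839522538
('scene',) [ 4.81200e+02  2.36437e+02 -3.24000e-01] 16.836437731636124
top r [(np.int32(8), [321.12, 249.12], [515.7, -53.5])]
top y [(np.int32(2), [335.0, 248.5], [516.5, -84.9]), (np.int32(3), [328.33, 250.33], [512.7, -69.7])]
top dark [(np.int32(578), [326.61, 230.07], [558.1, -66.2]), (np.int32(1), [300.0, 237.0], [543.8, -6.5])]
scene r []
scene y []
scene dark [(np.int32(206), [329.03, 199.72], [555.6, -60.6])]
```

Run:
```python
import cv2
a=cv2.imread('pics/t0.png')[195:275,290:370];cv2.imwrite('pics/t0d.png',cv2.resize(a,None,fx=7,fy=7,interpolation=cv2.INTER_CUBIC))
a=cv2.imread('pics/s0.png')[175:235,300:365];cv2.imwrite('pics/s0d.png',cv2.resize(a,None,fx=9,fy=9,interpolation=cv2.INTER_CUBIC))
```

```text
(no output)
```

View pics/t0d.png

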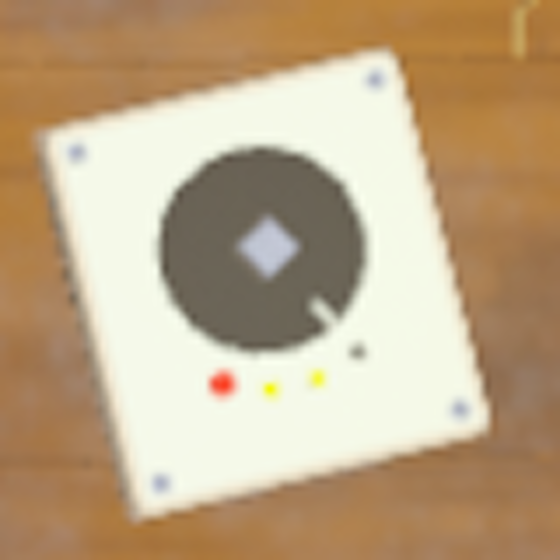

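View pics/s0d.png

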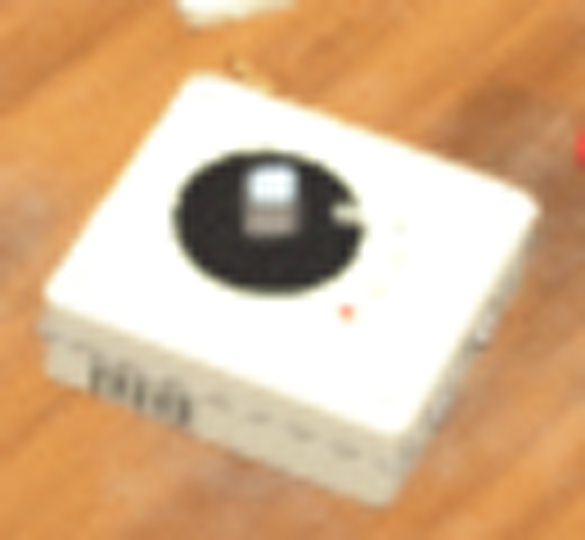

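```bash
cat > dial.py <<'E'
from h import *
f=lambda u,v,s,ox,oy:((u+.5)/s-.5+ox,(v+.5)/s-.5+oy)
T=lambda u,v:f(u,v,7,290,195); S=lambda u,v:f(u,v,9,300,175)
for nm,c,F,d in(('top','top',T,dict(plate=(262,250),sh=(267,247),m=[(358,352),(318,379),(271,390),(222,384)],ptr=[(315,304),(333,321)])),
             ('scene','scene',S,dict(plate=(270,223),sh=(272,185),m=[(400,228),(399,262),(378,292),(347,312)],ptr=[(340,212),(360,213)]))):
    print(nm,'plate',ray(F(*d['plate']),56,c).round(1),'shtop',ray(F(*d['sh']),73,c).round(1))
    M=np.array([ray(F(*p),50,c) for p in d['m']]);P=np.array([ray(F(*p),56,c) for p in d['ptr']])
    ang=np.array([0,.35,.7,1.05])
    r=least_squares(lambda q:(np.c_[q[0]+45*np.cos(q[2]-ang),q[1]+45*np.sin(q[2]-ang)]-M).ravel(),[555,-62,-2])
    print('marks fit',r.x.round(3),'rms',np.sqrt((r.fun**2).mean()).round(2))
    ctr=ray(F(*d['plate']),56,c);print('ptr ang',[np.arctan2(*(p-ctr)[::-1]).round(3) for p in P])
print(ray((195.8,267),25,'top'))
s=manip.read_state();from scipy.spatial.transform import Rotation as R
print(R.from_rotvec(s['tcp_rot']).as_matrix().round(3))
E
python3 dial.py
```

```text
top plate [557.6 -67.1] shtop [557.7 -66.5]
marks fit [557.747 -67.845  -2.405] rms 0.07
ptr ang [np.float64(-2.386), np.float64(-2.377)]
scene plate [555.3 -62.9] shtop [556.6 -63.5]
marks fit [557.34  -65.313  -2.41 ] rms 0.52
ptr ang [np.float64(-2.213), np.float64(-2.273)]
[480.05634255 232.08852626]
[[ 0.367 -0.     0.93 ]
 [-0.93   0.     0.367]
 [-0.    -1.    -0.   ]]
```

```bash
cat > go.py <<'E'
import sys
from h import *
from scipy.spatial.transform import Rotation as R
def go(x,y,z,yaw=None):
    s=manip.read_state();M=R.from_rotvec(s['tcp_rot']).as_matrix()
    d=M.T@(np.array([x,y,z])-s['position'])/25
    cy=np.arctan2(M[1,2],M[0,2]);t=0 if yaw is None else -np.degrees((yaw-cy+np.pi)%(2*np.pi)-np.pi)
    print('pos',s['position'].__class__ and np.round(s['position'],1),'zyaw',round(cy,3),'tilt',M[2].round(3),'t',round(s['time_s'],2),'q',np.round(s['joint_pos'],2),'F',np.round(s['ft_force'],1),'tq',np.round(s['torque'],2),'op',round(s['opening'],1))
    print('shift',d.round(2),'turn',round(t,1),'rows',np.ceil(max(np.linalg.norm(d)/2.5,abs(t)/10.7)))
if len(sys.argv)>3: go(*map(float,sys.argv[1:]))
E
python3 go.py 560 -150 200 2
```

```text
pos [ 238.5 -604.5  233.4] zyaw 0.376 tilt [-0. -1. -0.] t 0.4 q [ 1.1   0.33  0.04  1.47 -0.01  1.34 -0.06] F [-0.4 -0.5  0.9] tq [-0.05 -0.01  0.03] op 86.9
shift [-12.19   1.34  18.64] turn -93.1 rows 9.0
```

Call:
move_arm([
  [0.0, [-1.3, 0.1, 2.0], -10],
  [0.0, [-2.6, 0.3, 4.1], -20],
  [0.0, [-4.0, 0.4, 6.2], -31],
  [0.0, [-5.4, 0.6, 8.3], -41],
  [0.0, [-6.8, 0.7, 10.4], -51],
])

```text
time_s: 1.02
position: [417.6, -351.0, 216.1]
tcp_rot: [-1.558, 0.235, -0.235]
ft_force: [1.4, -0.6, -0.1]
opening: 47.3
```

```bash
python3 go.py 560 -150 200 2; python3 go.py 560 0 180 2.4
```

```text
pos [ 417.6 -351.   216.1] zyaw 1.272 tilt [ 0. -1. -0.] t 1.02 q [ 0.84  0.15 -0.25  1.73  0.04  1.27  0.29] F [ 1.4 -0.6 -0.1] tq [-0.06 -0.12  0.02] op 47.3
shift [3.07 0.64 9.36] turn -41.7 rows 4.0
pos [ 417.6 -351.   216.1] zyaw 1.272 tilt [ 0. -1. -0.] t 1.02 q [ 0.84  0.15 -0.25  1.73  0.04  1.27  0.29] F [ 1.4 -0.6 -0.1] tq [-0.06 -0.12  0.02] op 47.3
shift [ 1.3   1.44 15.09] turn -64.7 rows 7.0
```

Call:
move_arm([
  [0.0, [0.5, 0.3, 2.4], -10],
  [0.0, [1.0, 0.6, 4.8], -20],
  [0.0, [1.3, 0.8, 7.2], -31],
  [0.0, [1.4, 1.0, 9.6], -42],
  [0.0, [1.4, 1.2, 12.0], -52],
])

```text
time_s: 1.65
position: [540.0, -72.8, 186.2]
tcp_rot: [-1.517, -0.482, 0.481]
ft_force: [0.9, -0.6, -0.2]
opening: 43.2
```

```bash
python3 go.py 481 236 110 2.99
```

```text
pos [540.  -72.8 186.2] zyaw 2.185 tilt [ 0.    -1.    -0.001] t 1.65 q [ 0.54  0.19 -0.55  1.76  0.11  1.21  0.58] F [ 0.9 -0.6 -0.2] tq [ 0.03 -0.18  0.  ] op 43.2
shift [ 5.19  3.04 11.46] turn -46.1 rows 6.0
```

Call:
move_arm([
  [0.0, [1.0, 0.6, 2.2], -9],
  [0.0, [2.0, 1.2, 4.5], -18],
  [0.0, [3.0, 1.8, 6.8], -28],
  [0.0, [4.1, 2.4, 9.0], -37],
  [0.0, [5.2, 3.0, 11.4], -46],
])

```text
time_s: 2.28
position: [483.9, 225.7, 113.4]
tcp_rot: [-1.278, -1.1, 1.098]
ft_force: [0.6, 0.3, 0.4]
opening: 43.5
```

```bash
python3 go.py 481 236 90 2.99;python3 - <<'E'
from h import *
a=snap('top','t1.png');b=snap('scene','s1.png')
c=np.hstack([cv2.resize(a[210:310,140:260],None,fx=3.3,fy=3.3,interpolation=2),cv2.resize(b[230:330,220:340],None,fx=3.3,fy=3.3,interpolation=2)])
cv2.imwrite('pics/c1.png',c[:,:,::-1])
E
```

```text
pos [483.9 225.7 113.4] zyaw 2.992 tilt [-0.    -1.    -0.002] t 2.27 q [ 0.19  0.3  -0.82  1.86  0.25  1.09  0.7 ] F [0.6 0.3 0.4] tq [ 0.05 -0.19  0.07] op 43.5
shift [0.39 0.94 0.18] turn 0.1 rows 1.0
```

View pics/c1.png

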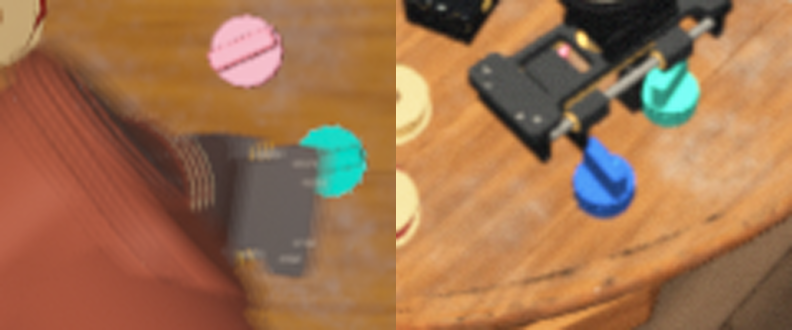

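The scene crop shows the gripper over the blue knob, still moving (blurred). The blue bar sits at about crop (600,170). I'll settle above it and look again.

Call:
move_arm([
  [0.0, [0.4, 0.7, 0.2], 0],
  [0.0, [0.4, 1.0, 0.2], 0],
  [0.0, [0.4, 1.0, 0.2], 0],
])

```text
time_s: 2.75
position: [477.4, 240.9, 87.6]
tcp_rot: [-1.27, -1.104, 1.104]
ft_force: [-1.0, -0.3, -0.1]
opening: 43.7
```

```bash
python3 go.py 481 236 38 2.99;python3 - <<'E'
from h import *
b=snap('scene','s2.png')
cv2.imwrite('pics/c2.png',cv2.resize(b[230:330,220:340],None,fx=5,fy=5,interpolation=2)[:,:,::-1])
E
```

```text
pos [477.4 240.9  87.6] zyaw 3.0 tilt [ 0.002 -1.     0.002] t 2.75 q [ 0.15  0.34 -0.81  1.88  0.28  1.04  0.66] F [-1.  -0.3 -0.1] tq [ 0.09 -0.13 -0.04] op 43.7
shift [-0.18  1.98 -0.18] turn 0.6 rows 1.0
```

View pics/c2.png

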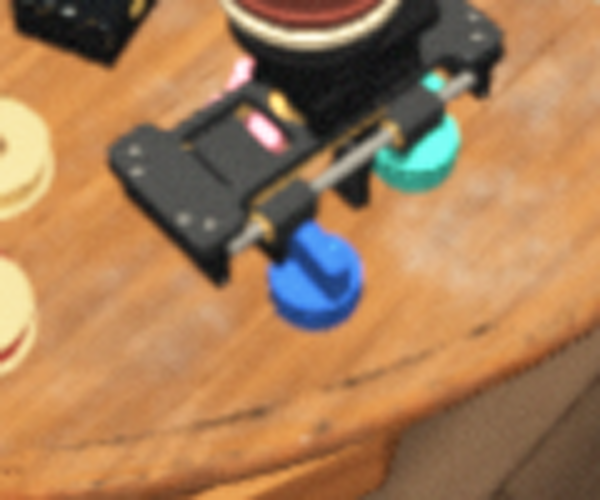

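Fingers straddle the blue bar: the left finger is at crop (285,215), the right one at (350,185) and the bar between and below them. Going down.

Call:
move_arm([
  [0.0, [-0.18, 1.0, -0.18], 0.6],
  [0.0, [-0.18, 1.6, -0.18], 0.6],
  [0.0, [-0.18, 1.95, -0.18], 0.6],
  [0.0, [-0.18, 1.95, -0.18], 0.6],
])

```text
time_s: 3.3
position: [481.2, 236.1, 39.0]
tcp_rot: [-1.274, -1.096, 1.096]
ft_force: [-0.0, -0.3, 0.4]
opening: 43.4
```

```bash
python3 go.py 481 236 38 2.99
```

```text
pos [481.2 236.1  39. ] zyaw 2.99 tilt [ 0.002 -1.     0.002] t 3.3 q [ 0.13  0.4  -0.78  1.91  0.34  0.96  0.61] F [-0.  -0.3  0.4] tq [ 0.11 -0.13  0.06] op 43.4
shift [-0.01  0.04  0.01] turn -0.0 rows 1.0
```

Call:
move_arm([
  [-1, [0, 0.04, 0], 0],
  [-1, [0, 0.04, 0], 0],
  [-1, [0, 0.04, 0], 0],
  [-1, [0, 0.04, 0], 0],
], squeeze=15)

```text
time_s: 3.8
position: [481.3, 236.1, 38.3]
tcp_rot: [-1.275, -1.097, 1.096]
ft_force: [0.4, -0.8, 1.5]
opening: 13.7
```

```bash
python3 go.py 481 236 38 2.99
```

```text
pos [481.3 236.1  38.3] zyaw 2.99 tilt [ 0.002 -1.     0.002] t 3.8 q [ 0.13  0.41 -0.78  1.92  0.34  0.96  0.61] F [ 0.4 -0.8  1.5] tq [ 0.04 -0.11 -0.01] op 13.7
shift [-0.01  0.01  0.01] turn -0.0 rows 1.0
```

Call:
move_arm([
  [-1, [0, 0, 0], 0],
  [-1, [0, -1.5, 0], 0],
  [-1, [0, -3, 0], 0],
  [-1, [0, -4.2, 0], 0],
], squeeze=45)

```text
time_s: 4.3
position: [481.5, 236.1, 144.7]
tcp_rot: [-1.275, -1.097, 1.095]
ft_force: [-0.1, -0.4, -0.7]
opening: 13.4
```

```bash
python3 go.py 557.2 -66.3 140 2.307
```

```text
pos [481.5 236.1 144.7] zyaw 2.99 tilt [ 0.003 -1.     0.001] t 4.3 q [ 0.2   0.27 -0.84  1.82  0.22  1.15  0.71] F [-0.1 -0.4 -0.7] tq [ 0.07 -0.14  0.02] op 13.4
shift [-11.5    0.15  -4.82] turn 39.1 rows 5.0
```

Call:
move_arm([
  [-1, [-2.2, 0, -0.9], 8],
  [-1, [-4.5, 0, -1.9], 16],
  [-1, [-6.8, 0, -2.8], 23],
  [-1, [-9.0, 0, -3.8], 31],
  [-1, [-11.0, 0.1, -4.6], 38],
])

```text
time_s: 4.92
position: [554.0, -55.6, 141.6]
tcp_rot: [-1.488, -0.588, 0.586]
ft_force: [1.5, 1.5, -1.4]
opening: 13.5
```

```bash
python3 go.py 557.2 -66.3 132 2.307
```

```text
pos [554.  -55.6 141.6] zyaw 2.321 tilt [ 0.002 -1.     0.002] t 4.92 q [ 0.52  0.27 -0.58  1.78  0.16  1.14  0.65] F [ 1.5  1.5 -1.4] tq [ 0.13 -0.19 -0.01] op 13.5
shift [-0.2   0.38 -0.4 ] turn 0.8 rows 1.0
```

Call:
move_arm([
  [-1, [-0.2, 0.2, -0.4], 0.8],
  [-1, [-0.2, 0.2, -0.4], 0.8],
  [-1, [-0.2, 0.2, -0.4], 0.8],
])

```text
time_s: 5.3
position: [557.1, -64.1, 136.7]
tcp_rot: [-1.489, -0.58, 0.578]
ft_force: [0.3, -0.1, 0.0]
opening: 13.7
```

```bash
python3 go.py 557.2 -66.3 132 2.307;python3 - <<'E'
from h import *
a=snap('top','t3.png');b=snap('scene','s3.png')
c=np.hstack([cv2.resize(a[190:270,280:370],None,fx=4.4,fy=4.4,interpolation=2),cv2.resize(b[160:240,290:380],None,fx=4.4,fy=4.4,interpolation=2)])
cv2.imwrite('pics/c3.png',c[:,:,::-1])
E
```

```text
pos [557.1 -64.1 136.7] zyaw 2.311 tilt [ 0.002 -1.     0.002] t 5.3 q [ 0.53  0.28 -0.57  1.78  0.16  1.13  0.65] F [ 0.3 -0.1  0. ] tq [ 0.04 -0.09 -0.03] op 13.7
shift [-0.05  0.19 -0.07] turn 0.2 rows 1.0
```

View pics/c3.png

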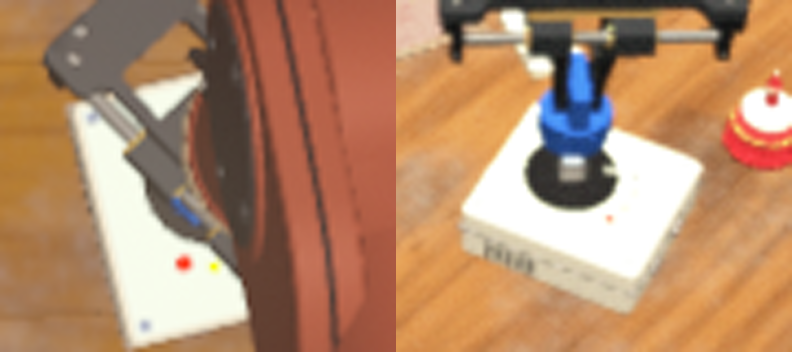

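Run:
```python
from h import *
im=cv2.imread('pics/s3.png')[:,:,::-1].copy()
m=bluemask('scene',im);m[:,:310]=0;m[:,350:]=0;m[:165]=0;m[205:]=0
n,l,st,ce=cv2.connectedComponentsWithStats(m.astype(np.uint8));k=1+np.argmax(st[1:,4]);m=(l==k)*1.;print(st[k])
def skirt(x,y,z):
    M=np.zeros((420*4,560*4),np.uint8);h=cv2.convexHull(((proj(np.vstack(SK)+[x,y,z],'scene')+.5)*64).astype(np.float32)).astype(np.int32)
    cv2.fillConvexPoly(M,h,255,shift=4);return cv2.resize(M,(560,420),interpolation=cv2.INTER_AREA)/255.
lo=st[k,1]+st[k,3]-11  # lower part: skirt only
print('rows from',lo)
def cost(q):
    s=cv2.GaussianBlur(skirt(q[0],q[1],98.4),(0,0),.8)[lo:];return ((s-cv2.GaussianBlur(m,(0,0),.8)[lo:])**2).sum()
r=minimize(cost,[557,-64],method='Nelder-Mead',options=dict(initial_simplex=[[557,-64],[565,-64],[557,-56]]));print(r.x,r.fun)
print('edges obs',[np.where(m[rw])[0][[0,-1]] for rw in range(lo,lo+9)])
b=cv2.resize(im[165:215,300:360],None,fx=9,fy=9,interpolation=2);cv2.imwrite('pics/c3b.png',b[:,:,::-1])
```

```text
[323 172  16  24 247]
rows from 185
[559.63043213 -64.77868652] 4.749098670647923
edges obs [array([323, 338]), array([323, 338]), array([323, 338]), array([323, 337]), array([323, 337]), array([324, 337]), array([324, 336]), array([324, 336]), array([324, 335])]
```

View pics/c3b.png

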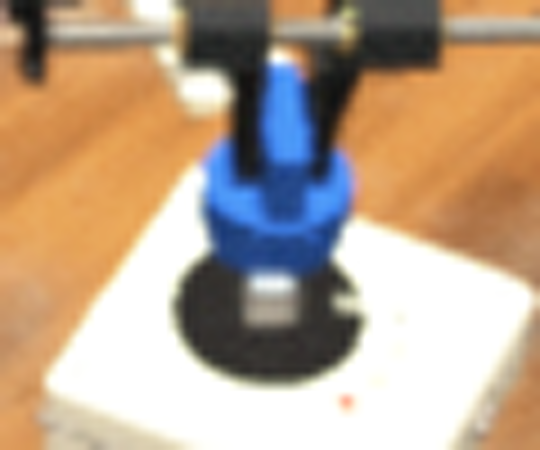

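Scene crop: the blue skirt is centred at about crop column 279, just above the shaft top at (271,283). The lateral error is about 1–3 mm, within the lead-in. I'll correct half of it and lower the knob.

```bash
python3 go.py 555.9 -65.8 113 2.307
```

```text
pos [557.2 -64.4 136.9] zyaw 2.311 tilt [ 0.002 -1.     0.002] t 5.4 q [ 0.53  0.28 -0.57  1.78  0.16  1.13  0.65] F [-0.1 -0.1 -0.1] tq [ 0.05 -0.16  0.06] op 13.6
shift [-0.08  0.96 -0.01] turn 0.2 rows 1.0
```

Call:
move_arm([
  [-1, [-0.06, 0.3, 0.02], 0.2],
  [-1, [-0.06, 0.6, 0.02], 0.2],
  [-1, [-0.06, 0.9, 0.02], 0.2],
  [-1, [-0.06, 0.95, 0.02], 0.2],
])

```text
time_s: 5.9
position: [555.3, -64.9, 112.3]
tcp_rot: [-1.49, -0.576, 0.576]
ft_force: [0.0, 0.3, -0.6]
opening: 13.5
```

```bash
python3 go.py 555.8 -65.2 102 2.307
```

```text
pos [555.3 -64.9 112.3] zyaw 2.307 tilt [ 0.001 -1.     0.003] t 5.9 q [ 0.52  0.3  -0.56  1.81  0.18  1.08  0.63] F [ 0.   0.3 -0.6] tq [ 0.03 -0.13  0.03] op 13.5
shift [ 0.01  0.41 -0.02] turn 0.0 rows 1.0
```

Call:
move_arm([
  [-1, [0, 0.12, 0], 0],
  [-1, [0, 0.25, 0], 0],
  [-1, [0, 0.25, 0], 0],
])

```text
time_s: 6.28
position: [557.5, -65.4, 108.6]
tcp_rot: [-1.493, -0.58, 0.572]
ft_force: [2.2, -2.9, 7.9]
opening: 13.6
```

```bash
python3 go.py 555.8 -65.2 100 2.307
```

```text
pos [557.5 -65.4 108.6] zyaw 2.307 tilt [ 0.004 -1.    -0.002] t 6.28 q [ 0.52  0.31 -0.56  1.81  0.18  1.07  0.63] F [ 2.2 -2.9  7.9] tq [-0.71 -0.76  0.  ] op 13.6
shift [-0.05  0.34  0.05] turn 0.0 rows 1.0
```

```bash
python3 go.py 558.3 -67 104 2.307
```

```text
pos [557.5 -65.4 108.6] zyaw 2.307 tilt [ 0.004 -1.    -0.002] t 6.28 q [ 0.52  0.31 -0.56  1.81  0.18  1.07  0.63] F [ 2.2 -2.9  7.9] tq [-0.71 -0.76  0.  ] op 13.6
shift [-0.02  0.18 -0.07] turn 0.0 rows 1.0
```

Call:
move_arm([
  [-1, [-0.02, 0.0, -0.07], 0],
  [-1, [-0.02, 0.1, -0.07], 0],
  [-1, [-0.02, 0.2, -0.07], 0],
  [-1, [-0.02, 0.2, -0.07], 0],
])

```text
time_s: 6.78
position: [557.9, -67.6, 102.8]
tcp_rot: [-1.493, -0.578, 0.573]
ft_force: [-0.3, -3.6, -1.8]
opening: 13.7
```

```bash
python3 go.py 558.3 -67 100 2.307
```

```text
pos [557.9 -67.6 102.8] zyaw 2.307 tilt [ 0.003 -1.    -0.002] t 6.78 q [ 0.52  0.31 -0.56  1.81  0.19  1.06  0.63] F [-0.3 -3.6 -1.8] tq [-0.89 -0.21 -0.01] op 13.7
shift [0.03 0.11 0.01] turn -0.0 rows 1.0
```

Call:
move_arm([
  [-1, [0.02, 0.1, -0.03], 0],
  [-1, [0.02, 0.2, -0.03], 0],
  [-1, [0.02, 0.3, -0.03], 0],
  [-1, [0.02, 0.36, -0.03], 0],
  [-1, [0.02, 0.36, -0.03], 0],
])

```text
time_s: 7.4
position: [558.5, -67.9, 94.2]
tcp_rot: [-1.494, -0.578, 0.574]
ft_force: [-6.5, -3.1, 7.8]
opening: 13.8
```

```bash
python3 go.py 558 -68 94 2.307
```

```text
pos [558.5 -67.9  94.2] zyaw 2.307 tilt [ 0.002 -1.    -0.001] t 7.4 q [ 0.52  0.33 -0.55  1.82  0.2   1.05  0.62] F [-6.5 -3.1  7.8] tq [-0.7   1.56  0.07] op 13.8
shift [-0.02  0.01  0.01] turn -0.0 rows 1.0
```

Call:
move_arm([
  [-1, [-0.04, 0.06, 0.0], 0],
  [-1, [-0.04, 0.12, 0.0], 0],
  [-1, [-0.04, 0.12, 0.0], 0],
])

```text
time_s: 7.78
position: [558.6, -68.0, 94.0]
tcp_rot: [-1.495, -0.579, 0.573]
ft_force: [-12.4, -1.0, 28.4]
opening: 13.6
```

```bash
python3 go.py 558 -68 94 2.307;python3 - <<'E'
from h import *
a=snap('top','t4.png');b=snap('scene','s4.png')
c=np.hstack([cv2.resize(a[190:270,280:370],None,fx=4.4,fy=4.4,interpolation=2),cv2.resize(b[165:225,300:367],None,fx=5.866,fy=5.866,interpolation=2)])
cv2.imwrite('pics/c4.png',c[:,:,::-1])
E
```

```text
pos [558.6 -68.   94. ] zyaw 2.307 tilt [ 0.003 -1.    -0.003] t 7.78 q [ 0.52  0.32 -0.56  1.82  0.2   1.05  0.62] F [-12.4  -1.   28.4] tq [-0.09  2.91  0.01] op 13.6
shift [-0.02 -0.    0.02] turn 0.0 rows 1.0
```

View pics/c4.png

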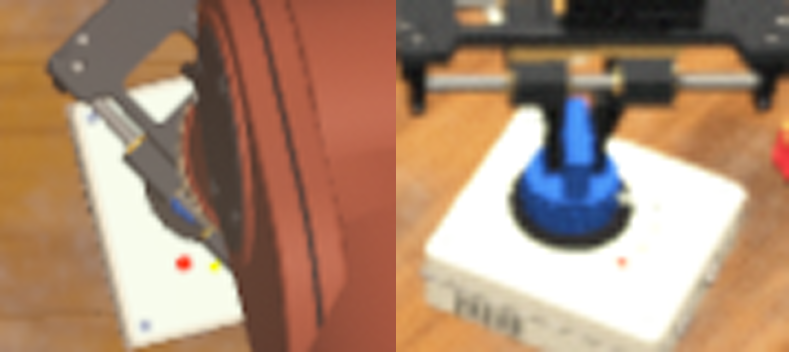

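Hard stop at TCP z 94.0 (28 N), which matches 56 + 38.2 mm, and the scene view shows the skirt down on the plate. Now turning, with the press eased.

Call:
move_arm([
  [-1, [-0.04, 0.04, 0.02], 0],
  [-1, [-0.04, 0.04, 0.02], 5],
  [-1, [-0.04, 0.04, 0.02], 10],
  [-1, [-0.04, 0.04, 0.02], 15],
  [-1, [-0.04, 0.04, 0.02], 20],
])

```text
time_s: 8.5
position: [557.9, -68.9, 94.2]
tcp_rot: [-1.552, -0.305, 0.297]
ft_force: [-5.9, -4.3, 12.5]
opening: 13.5
```

```bash
python3 go.py 558 -68 94 1.14
```

```text
pos [557.9 -68.9  94.2] zyaw 1.955 tilt [ 0.005 -1.    -0.003] t 8.5 q [ 0.47  0.31 -0.5   1.83  0.17  1.04  0.29] F [-5.9 -4.3 12.5] tq [-0.97  1.51  0.03] op 13.5
shift [0.02 0.01 0.03] turn 46.7 rows 5.0
```

Call:
move_arm([
  [-1, [-0.02, 0.02, 0.02], 6],
  [-1, [-0.02, 0.02, 0.02], 12],
  [-1, [-0.02, 0.02, 0.02], 18],
  [-1, [-0.02, 0.02, 0.02], 24],
  [-1, [-0.02, 0.02, 0.02], 30],
])

```text
time_s: 9.12
position: [556.8, -69.0, 94.2]
tcp_rot: [-1.57, 0.109, -0.116]
ft_force: [-8.4, -2.9, 9.7]
opening: 13.6
```

```bash
python3 go.py 558 -68 94 1.14;python3 - <<'E'
from h import *
a=snap('top','t5.png');b=snap('scene','s5.png')
c=np.hstack([cv2.resize(a[190:270,280:370],None,fx=4.4,fy=4.4,interpolation=2),cv2.resize(b[165:225,300:367],None,fx=5.866,fy=5.866,interpolation=2)])
cv2.imwrite('pics/c5.png',c[:,:,::-1])
E
```

```text
pos [556.8 -69.   94.2] zyaw 1.427 tilt [ 0.005 -1.    -0.001] t 9.12 q [ 0.4   0.3  -0.42  1.83  0.14  1.03 -0.21] F [-8.4 -2.9  9.7] tq [-0.89  1.82  0.08] op 13.6
shift [0.04 0.01 0.05] turn 16.5 rows 2.0
```

View pics/c5.png

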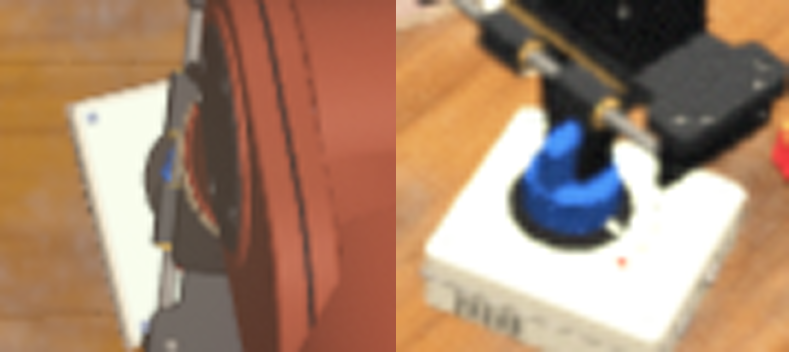

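Call:
move_arm([
  [-1, [-0.04, 0.02, 0.0], 4],
  [-1, [-0.04, 0.02, 0.0], 8],
  [-1, [-0.04, 0.02, 0.0], 12],
  [-1, [-0.04, 0.02, 0.0], 14],
  [-1, [-0.04, 0.02, 0.0], 14],
])

```text
time_s: 9.85
position: [556.2, -68.9, 94.2]
tcp_rot: [-1.551, 0.299, -0.309]
ft_force: [-2.7, -2.6, 5.7]
opening: 13.3
```

```bash
python3 go.py 558 -68 94 1.14;python3 - <<'E'
from h import *
b=snap('scene','s6.png')
f=lambda im:cv2.resize(im[180:220,315:360],None,fx=8.6,fy=8.6,interpolation=2)
b0=cv2.imread('pics/s0.png')[:,:,::-1]
cv2.imwrite('pics/c6.png',np.hstack([f(b0),f(b)])[:,:,::-1])
E
```

```text
pos [556.2 -68.9  94.2] zyaw 1.183 tilt [ 0.006 -1.    -0.   ] t 9.85 q [ 0.37  0.29 -0.38  1.83  0.13  1.03 -0.45] F [-2.7 -2.6  5.7] tq [-0.68  0.83  0.07] op 13.3
shift [0.05 0.01 0.06] turn 2.5 rows 1.0
```

View pics/c6.png

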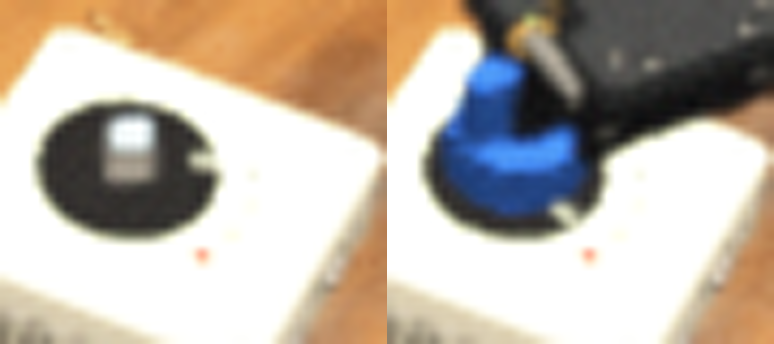

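```bash
cat > ptr.py <<'E'
from h import *
def an(im,th0):
    # direct intensity profile: bright pixels on the plate ring r 25..33 vs angle; centre per scene frame
    g=cv2.cvtColor(im,cv2.COLOR_RGB2GRAY).astype(np.float32);out={}
    for ctr in((555.3,-62.9),(556.3,-64.0)):
        ths=np.linspace(th0-.5,th0+.5,201);v=0
        for r in(27,29,31):
            p=proj(np.c_[ctr[0]+r*np.cos(ths),ctr[1]+r*np.sin(ths),0*ths+56],'scene').astype(np.float32)
            v=v+cv2.remap(g,p[:,:1],p[:,1:],cv2.INTER_CUBIC)[:,0]
        v=v-np.percentile(v,40);pk=np.argmax(v);w=np.where(np.abs(ths-ths[pk])<.15,np.clip(v,0,None),0)
        out[ctr]=(round(ths[pk],3),round((ths*w).sum()/w.sum(),3))
    return out
L=lambda f:cv2.imread('pics/'+f)[:,:,::-1].copy()
if __name__=='__main__':
    import sys
    print('rest',an(L('s0.png'),-2.4))
    print('now',an(L(sys.argv[1]),-3.4))
    # synthetic overlay
    im=cv2.resize(L(sys.argv[1])[180:220,315:360],None,fx=12,fy=12,interpolation=2)
E
python3 ptr.py s5.png; python3 ptr.py s6.png
```

```text
rest {(555.3, -62.9): (np.float64(-2.245), np.float64(-2.253)), (556.3, -64.0): (np.float64(-2.305), np.float64(-2.305))}
now {(555.3, -62.9): (np.float64(-3.125), np.float64(-3.118)), (556.3, -64.0): (np.float64(-3.155), np.float64(-3.149))}
rest {(555.3, -62.9): (np.float64(-2.245), np.float64(-2.253)), (556.3, -64.0): (np.float64(-2.305), np.float64(-2.305))}
now {(555.3, -62.9): (np.float64(-3.36), np.float64(-3.353)), (556.3, -64.0): (np.float64(-3.38), np.float64(-3.378))}
```

```bash
cat > p2.py <<'E'
from h import *
from ptr import L
import sys
C=np.array([557.7,-67.0]);th=-2.405
def pt(r,a,z):return [C[0]+r*np.cos(th-a),C[1]+r*np.sin(th-a),z]
f=lambda u,v:((u+.5)/9-.5+300,(v+.5)/9-.5+175)
obs=dict(plate=(pt(0,0,56),f(270,223)),shtop=(pt(0,0,73),f(272,185)),black=(pt(45,0,50),f(400,228)),y1=(pt(45,.35,50),f(399,262)),y2=(pt(45,.7,50),f(378,292)),red=(pt(45,1.05,50),f(347,312)))
sh=[]
for k,(P,o) in obs.items():
    d=np.array(o)-proj([P],'scene')[0];sh.append(d);print(k,d.round(2))
sh=np.median(sh,0);print('shift',sh)
def prof(im):
    g=cv2.cvtColor(im,cv2.COLOR_RGB2GRAY).astype(np.float32)
    a=np.linspace(-.3,1.5,361);v=[]
    for r in(27,29,31,33):
        p=(proj([pt(r,x,56) for x in a],'scene')+sh).astype(np.float32)
        v.append(cv2.remap(g,p[:,:1],p[:,1:],cv2.INTER_LINEAR)[:,0])
    return a,np.array(v)
for fn,lo,hi in(('s0.png',-.25,.25),('s5.png',.5,1.2),(sys.argv[1],.7,1.35)):
    a,v=prof(L(fn));s=(a>lo)&(a<hi);o=[]
    for q in list(v)+[v.sum(0)]:
        w=np.clip(q-np.median(q[s]),0,None)*s;pk=a[np.argmax(w)];w=w*(abs(a-pk)<.15);o.append(round((a*w).sum()/w.sum(),3))
    print(fn,o)
E
python3 p2.py s6.png
```

```text
plate [-0.19  1.12]
shtop [-0.4   0.81]
black [-0.39  0.5 ]
y1 [-0.16  0.52]
y2 [-0.37  0.49]
red [-0.14  0.15]
shift [-0.28072362  0.50985188]
s0.png [np.float64(-0.072), np.float64(-0.069), np.float64(-0.057), np.float64(-0.118), np.float64(-0.071)]
s5.png [np.float64(0.739), np.float64(0.763), np.float64(0.778), np.float64(0.755), np.float64(0.759)]
s6.png [np.float64(0.986), np.float64(0.99), np.float64(0.995), np.float64(0.987), np.float64(0.988)]
```

```bash
sed -i "s/^sh=np.median.*/sh=np.array([float(x) for x in sys.argv[2:4]])/" p2.py; for s in "-.28 .8" "-.28 1.0" "-.3 1.12" "-.6 .8" "0 1.0"; do echo $s; python3 p2.py s6.png $s | tail -3 | sed 's/np.float64//g';done
```

```text
-.28 .8
s0.png [(-0.116), (-0.11), (-0.09), (-0.128), (-0.108)]
s5.png [(0.703), (0.746), (0.742), (0.715), (0.73)]
s6.png [(0.96), (0.968), (0.972), (0.954), (0.963)]
-.28 1.0
s0.png [(-0.143), (-0.136), (-0.114), (-0.135), (-0.133)]
s5.png [(0.686), (0.732), (0.716), (0.686), (0.71)]
s6.png [(0.942), (0.951), (0.955), (0.864), (0.946)]
-.3 1.12
s0.png [(-0.155), (-0.147), (-0.129), (-0.137), (-0.145)]
s5.png [(0.675), (0.716), (0.704), (0.681), (0.698)]
s6.png [(0.931), (0.94), (0.944), (0.829), (0.937)]
-.6 .8
s0.png [(-0.112), (-0.107), (-0.092), (-0.083), (-0.102)]
s5.png [(0.682), (0.71), (0.729), (0.705), (0.708)]
s6.png [(0.932), (0.939), (0.947), (0.94), (0.936)]
0 1.0
s0.png [(-0.144), (-0.129), (-0.11), (-0.177), (-0.134)]
s5.png [(0.722), (0.749), (0.722), (0.68), (0.729)]
s6.png [(0.97), (0.977), (0.972), (0.837), (0.967)]
```

```bash
python3 go.py 558 -68 94 1.14;python3 - <<'E'
from h import *
for i in range(6): b=snap('scene','s7.png')
a=snap('top','t7.png')
cv2.imwrite('pics/c7.png',cv2.resize(b[150:240,260:400],None,fx=5.5,fy=5.5,interpolation=2)[:,:,::-1])
E
python3 go.py 558 -68 94 1.14; python3 p2.py s7.png -.28 .51 | tail -3 | sed 's/np.float64//g'
```

```text
pos [556.2 -68.9  94.2] zyaw 1.184 tilt [ 0.006 -1.    -0.   ] t 9.9 q [ 0.37  0.29 -0.38  1.83  0.13  1.03 -0.45] F [-3.5 -3.   4.9] tq [-0.65  0.86 -0.01] op 14.0
shift [0.05 0.01 0.06] turn 2.5 rows 1.0
pos [556.2 -68.9  94.2] zyaw 1.184 tilt [ 0.006 -1.    -0.   ] t 10.25 q [ 0.37  0.29 -0.38  1.83  0.13  1.03 -0.45] F [-4.3 -2.2  5.7] tq [-0.68  0.88  0.09] op 13.7
shift [0.05 0.01 0.06] turn 2.5 rows 1.0
s0.png [(-0.072), (-0.069), (-0.056), (-0.118), (-0.071)]
s5.png [(0.739), (0.763), (0.778), (0.755), (0.759)]
s7.png [(0.987), (0.991), (0.997), (0.988), (0.989)]
```

View pics/c7.png

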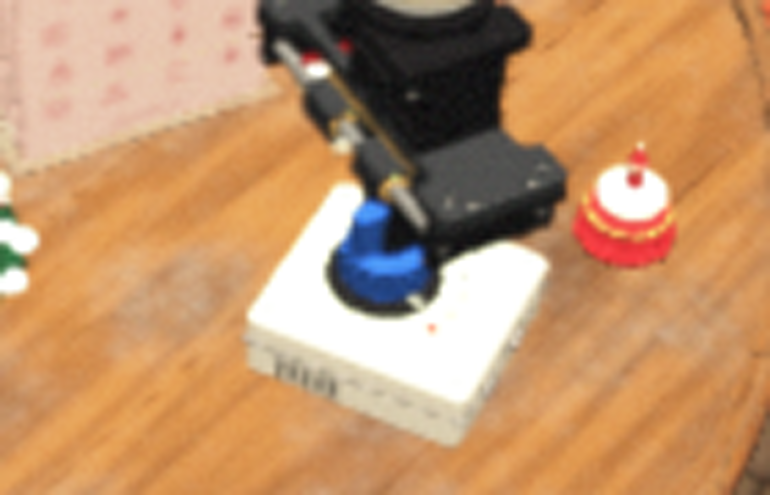

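View pics/t7.png

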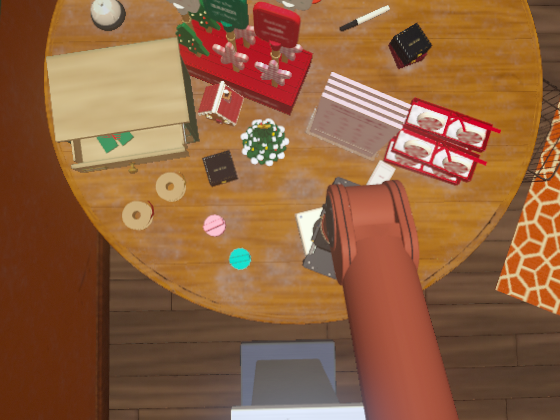

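Call:
move_arm([
  [-1, [-0.02, 0.02, -0.01], 1],
  [-1, [-0.02, 0.02, -0.01], 1],
  [-1, [-0.02, 0.02, -0.01], 1],
])

```text
time_s: 10.62
position: [556.2, -68.9, 94.2]
tcp_rot: [-1.549, 0.312, -0.323]
ft_force: [-1.8, -2.5, 5.3]
opening: 13.4
```

```bash
python3 - <<'E'
from h import *
for i in range(3): b=snap('scene','s8.png')
E
python3 go.py 558 -68 94 1.14; python3 p2.py s8.png -.28 .51 | tail -3 | sed 's/np.float64//g'; python3 ptr.py s8.png
```

```text
pos [556.1 -68.9  94.2] zyaw 1.167 tilt [ 0.007 -1.     0.   ] t 10.78 q [ 0.37  0.29 -0.38  1.84  0.13  1.03 -0.46] F [-3.5 -2.   5.2] tq [-0.58  0.79  0.13] op 13.4
shift [0.05 0.01 0.06] turn 1.5 rows 1.0
s0.png [(-0.072), (-0.069), (-0.056), (-0.118), (-0.071)]
s5.png [(0.739), (0.763), (0.778), (0.755), (0.759)]
s8.png [(0.993), (1.008), (1.004), (0.994), (0.996)]
rest {(555.3, -62.9): (np.float64(-2.245), np.float64(-2.253)), (556.3, -64.0): (np.float64(-2.305), np.float64(-2.305))}
now {(555.3, -62.9): (np.float64(-3.365), np.float64(-3.361)), (556.3, -64.0): (np.float64(-3.39), np.float64(-3.386))}
```

```bash
python3 -c "
from plant import manip
print(manip.close_job())"
```

```text
the job is handed in; nothing more can be done
None
```

The blue knob is fully down on the shaft and turned clockwise to the red mark. The arm is still holding it there at 45 N, and I handed the job in at about 10.8 s.

- **Seating:** the knob hit a hard stop with the TCP at 94.0 mm. That puts its underside at about 56 mm, the plate's height. The scene picture also shows the skirt resting on the plate.
- **Dial angle:** my estimates of the final position do not fully agree with each other.
  - The knob turned 1.14 rad; taking off about 0.10 rad of play puts the dial near 1.04 rad.
  - The pointer's shift in the scene pictures from its rest position gives about 1.07–1.11 rad.
  - Reading the pointer's absolute direction gives about 1.00 rad, but that method also read the dial at rest about 0.07 rad too low.
  - All are close to the red mark at 1.05 rad. The arm covers the pointer in the top view, so I could not check it there.
- **Hold:** before a last nudge of about 1°, the pose and grip stayed the same for 0.35 s. After it, I checked only briefly that nothing moved. The contact force was about 5–6 N at the end and peaked at about 28 N along the vertical while seating.
- **Goods round the box:** nothing looked disturbed in the last pictures. The snow globe, black box and look-alike knobs were clear to see. The arm partly covered the tags, and I did not check the red spool.

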